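# Fold down the leg of a tilting tube-rotator frame and hold the frame upright

## Robot

A 7-joint arm with a two-finger parallel gripper is mounted at the origin on the work surface; the furniture and walls round the work are solid. World frame = base frame: x ahead of the robot, y to its left, z up, the work surface at z = 0. Lengths are in m, angles in rad, forces in N, time in s.
With the tool pointing down it reaches from about 0.4 to 0.85 m from the base axis. Payload 10.4 kg.
Tool frame: the origin (TCP) lies at the very end of the fingers, on their centre line; the grasp point (between the pads) lies 19 mm behind it (grasp_offset is the distance from the TCP to the grasp point, in m); z points along the fingers, y is the line along which they close (so a half turn about z gives the same grasp; the last joint's range is limited). The gripper opens to 85 mm and grips with 20 to 120 N. Pads are 22 mm wide; open, the fingers measure 114 mm over their backs; the gripper's body (76 mm by 85 mm) begins 54 mm behind the grasp point. The pads swing forward as they close: fully open they stand 13 mm farther back than shut.
Start: joints at [-1.221, 0.332, -0.065, 1.46, 0.022, 1.35, -0.088], TCP at [0.228, 0.582, 0.209] pointing down, gripper open.
Joint ranges: [-2.6, 2.6], [-0.5, 2.12], [-1.47, 1.34], [0.16, 2.42], [-1.27, 4.41], [0.06, 2.06], [-2.6, 2.6]. Speed limits (rad/s): [2.22, 2.22, 2.79, 2.79, 3.14, 3.14, 3.14].

## Interface

Orientations are given as a unit quaternion [x, y, z, w].
In Python, from workcell import * gives the robot as it stands.
- The arm moves only by the tool jog_arm, never from a script. Its argument "plan" is a list of rows, each a list of 3 entries, a list of its own where there are three numbers: the turn, a rotation vector about the tool's x, y, z in rad, then the shift along the tool's x, y, z in m, then the finger opening in m, from 0 to 0.0854. A call has 1 to 8 rows; each row is the pose to reach, as a shift and turn from the pose commanded when the call began, along the tool's axes at that moment; what a row does not reach only later rows make up. A row lasts 1/12 s, in which the tool goes at most 41.7 mm and 7.16 degrees, less where a joint would pass 70% of its speed; a pose out of reach is approached as far as the arm can. A call with a gripper value outside its range is refused whole. The fingers move at their own pace and stop on an object; "force" is the grip in N (left out, the last holds). Time passes only in rows, so rows that repeat a pose let the fingers close. It gives the time, the measured TCP pose, the force, the opening and the grip force at its end, in the units of the state.
- get_obs(): the state, without advancing time (a new reading comes with each control period).
- camera(name): name is "scene" or "top" or "wrist"; returns a dict with "img" (400x640x3 uint8, red, green, blue), "mtx" (3x3 intrinsics, pixels), "extrinsics" (4x4, takes a point from camera to world coordinates). Camera axes: x right, y down, z forward; pixel columns grow to the right and rows downward; lengths in m; the calibration is good to about 2 mm. A picture is of the moment at which its call begins. There is no depth.
- hand_in(): hands the job in; it is judged then, once.
The state is a dict: "clock": time; "joint_pos": joint angles; "joint_velocities": joint speeds; "tau": joint torques, N m; "position": TCP position; "ee_rot": TCP orientation; "ft_force": force on the tool from outside, world axes, zero at the start; "torque": the same for the moment, N m; "grip_width": opening from 0.0 (shut) to 1.0 (fully open); "grasp_force": force on a finger pad.
Only numpy, scipy, OpenCV 4.12 (cv2) and the standard library are available. Lean on these libraries where they do the work, as an engineer would, in place of code of your own. Each camera call takes 0.05 s, during which the arm holds its last target. There are 200 camera calls.

## Task

The frame of the tube rotator is leaning on the rests of its base plate with its folding leg still sticking out sideways. First, with the frame still leaning, push the leg down past its spring's centre so that it snaps fully down; then grip the frame by the rubber post on its top, bring it upright and finish while still holding it there so that a colleague can mount the tube disc on the hub. It falls back if let go; do not tip it over to the far side, and leave the bottles, vials and other things round it where they stand.

Things in the scene. Friction and masses are not known exactly. Their poses are not given: they have to be found in the camera images.
- stand: grey steel base plate, 140 x 140 x 10 mm on 3 mm feet, too heavy to shift. Origin: centre of its underside, on the desk. The frame's hinge line runs along the plate's own y axis, 35 mm above the desk, through the plate's centre. The leg is at the +y end of the frame; the frame leans toward the plate's -x side (where two prongs with rubber pads stand up as rests). All directions below are in the plate's axes.
- frame (a joint): lean of the frame about the hinge line, rad: 0 = upright; 0.33 = leaning on the rests toward the plate's -x side (as found); -0.30 = stop on the far (+x) side. A weak spring and its weight always pull it toward 0.33 (about 2 N at the post when upright). The frame is a steel-tube loop 126 mm wide (y) and 128 mm tall above the hinge, tube 16 mm thick, with a drive can and a hub on a web in its middle and an upright rubber-sleeved post on top.
- grip_post (a point): point on the axis of the round rubber-sleeved grip post on top of the frame, at the best place to grip: 176 mm from the hinge line, 30 mm below the post's flat top. Post 25 mm in diameter, sleeve 66 mm long (36 mm below this point to 30 mm above it), nothing beside it. z runs up along the post, y along the hinge line: gripped with the fingers closing along y, the post can swivel between them as the frame swings.
- leg (a joint): angle of the folding leg about its pivot, rad: 0 = folded, pointing out along the plate's +y and 15 degrees above horizontal (as found); 1.75 = fully down, pointing to the desk. It swings in the plane of the frame. A spring pushes it away from its centre at 0.75: back toward 0 before that, on to 1.75 by itself after it (within about 1 s). It takes about 5 N downward, 80 mm from the pivot, to push it down.
- leg_pivot (a point): pivot of the leg, on the leg's axis, 85 mm toward +y from the frame's middle, about 118 mm above the desk while the frame leans.
- leg_foot (a point): middle of the rubber foot at the end of the leg, 100 mm from the pivot. The leg is a round aluminium bar 13 mm thick, the foot 19 mm thick; it splays 17 mm toward -x from pivot to foot. With the leg down the foot hangs clear of the desk.
- vial_a: bystander: capped vial, 25 mm diameter, 51 mm tall; origin under its centre; leave alone
- vial_b: bystander: capped vial, 27 mm diameter, 51 mm tall; origin under its centre; leave alone
- weight_a: bystander: calibration weight, 25 mm diameter, 34 mm tall; origin under its centre; leave alone
- dropper: bystander: dark dropper bottle, 37 mm diameter, 81 mm tall; origin under its centre; leave alone
- timer: bystander: flat lab timer, 66 x 62 x 15 mm, lying on the desk; origin under its centre; leave alone
- tube: bystander: conical tube, 19 mm diameter, 115 mm long, lying on the desk; leave alone
- beaker: bystander: small beaker, 49 mm across, 58 mm tall; origin under its centre; leave alone

How it is judged:
On the way:
1. the leg is fully down while the frame still leans on its rests (value of joint leg above 1.65 rad and value of joint frame above 0.2 rad), for 0.2 s.
At the end, for the whole second after the job is handed in: the leg is fully down (joint above 1.65 rad), the frame stands upright within 0.07 rad (4 degrees) and still, and the fingers still grip it by the post on top (grasp point within 50 mm of grip_post, more than 2 N) (value of joint leg above 1.65 rad and value of joint frame between -0.07 and 0.07 rad and velocity of joint frame between -0.05 and 0.05 rad/s and distance between the grasp point and grip_post below 0.05 m and contact force between the fingers and frame above 2 N); the arm keeps its last pose, push and grip.
It fails at once if the frame is tipped over to the far side (value of joint frame below -0.2 rad).
It fails at once if a bystander is moved by more than 30 mm or knocked over (distance of any of vial_a, vial_b, weight_a, dropper, timer, tube, beaker from where it was at the start of the episode above 0.03 m or angle between any of vial_a, vial_b, weight_a, dropper, beaker's own z axis and vertical above 0.7 rad).
It also fails if it takes over 53 s, if anything falls off the work surface, if the arm or the gripper's body presses on something with over 40 N, if the wrist force passes 120 N, or if a joint passes its speed limit or range.

## Working session

There is one attempt and no reset: what is moved stays moved. The work goes in short steps, Python scripts to look and compute and a tool call to move; the robot and the scene stay as the last step left them, time stands still between calls to the robot, and variables do not carry over. Pictures are saved under pics/ and viewed, at most 10 in all, crops included, and the job is handed in when it is done.

Besides the shell and the picture viewer there is one more tool, called after ">>>" in YAML: its name, and indented under it one key for each argument. jog_arm: Moves the arm, as the interface text tells. Its arguments: {"type":"object","properties":{"plan":{"type":"array"},"force":{"type":"number"}},"required":["plan"]}

```bash
mkdir -p pics; ls; python3 - <<'E'
from workcell import *
import cv2,numpy as np
o=get_obs();print({k:np.round(v,3) for k,v in o.items()})
for n in("scene","top"):
    c=camera(n);cv2.imwrite(f"pics/{n}0.png",c["img"][:,:,::-1]);np.savez(f"pics/{n}0.npz",**c)
    print(n,np.round(c["mtx"],1).tolist(),np.round(c["extrinsics"],3).tolist())
E
```

```text
pics
{'clock': np.float64(0.0), 'joint_pos': array([-1.221,  0.333, -0.065,  1.461,  0.022,  1.35 , -0.088]), 'joint_velocities': array([ 0.   , -0.001,  0.   ,  0.   , -0.003,  0.001, -0.   ]), 'tau': array([-0.0000e+00, -6.2546e+01,  4.9000e-02, -3.9161e+01,  1.6000e-02,
        1.0000e-02,  0.0000e+00]), 'position': array([0.227, 0.582, 0.208]), 'ee_rot': array([ 0.185,  0.983, -0.001, -0.   ]), 'ft_force': array([-0.423, -0.51 , -0.324]), 'torque': array([ 0.003, -0.016,  0.019]), 'grasp_force': np.float64(0.0), 'grip_width': np.float64(1.0)}
scene [[442.8, 0.0, 318.5], [0.0, 442.8, 191.7], [0.0, 0.0, 1.0]] [[-0.888, -0.342, 0.308, 0.164], [-0.46, 0.639, -0.617, 0.751], [0.014, -0.689, -0.724, 1.042], [0.0, 0.0, 0.0, 1.0]]
top [[406.4, 0.0, 318.1], [0.0, 406.4, 198.7], [0.0, 0.0, 1.0]] [[-0.001, -0.988, 0.157, 0.379], [-1.0, 0.001, -0.001, -0.025], [0.0, -0.157, -0.988, 1.132], [0.0, 0.0, 0.0, 1.0]]
```

View pics/scene0.png

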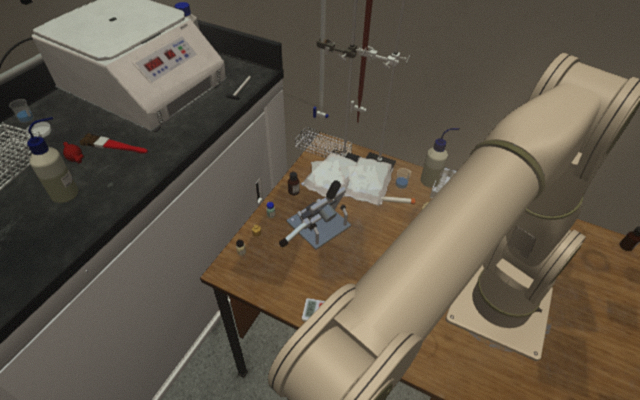

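View pics/top0.png

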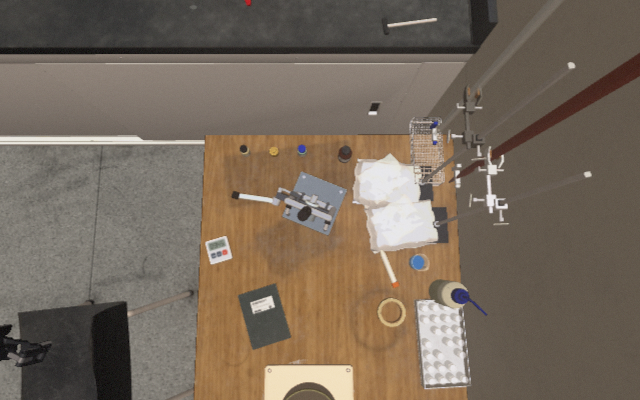

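The scene view shows the stand at about (320,222), with the leg's dark foot at (284,242) and the post at (335,188). In the top view the plate is at (314,204), the foot at (236,195) and the post top at (305,213). I'll enlarge both.

```bash
python3 - <<'E'
import cv2
a=cv2.imread("pics/top0.png")[140:250,220:370];b=cv2.imread("pics/scene0.png")[170:260,265:375]
cv2.imwrite("pics/topc.png",cv2.resize(a,None,fx=5,fy=5,interpolation=cv2.INTER_CUBIC))
cv2.imwrite("pics/scenec.png",cv2.resize(b,None,fx=6,fy=6,interpolation=cv2.INTER_CUBIC))
E
```

```text
(no output)
```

View pics/topc.png

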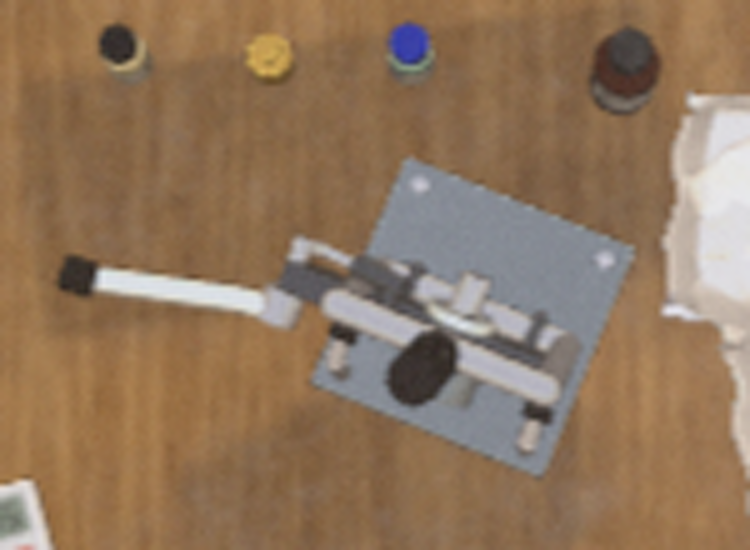

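View pics/scenec.png

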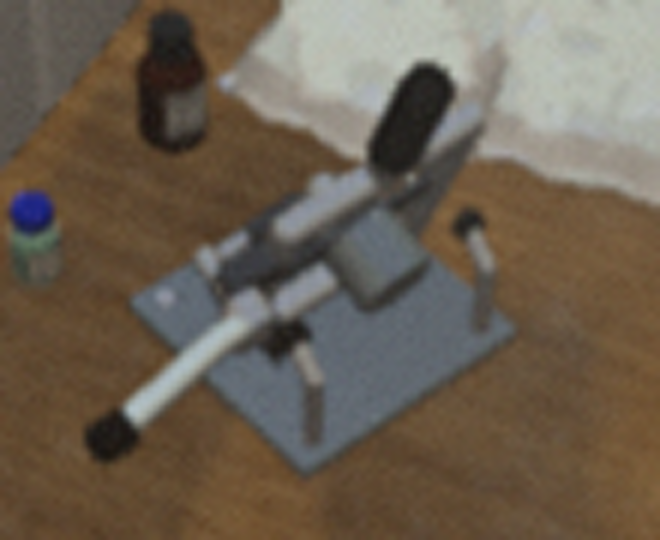

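The top crop shows the plate corners at (408,157), (633,247), (543,475) and (312,382), the foot at (77,276) and the pale leg pivot block at (280,305). The scene crop shows the foot at (112,434) and the post from (390,160) to (430,80).

```bash
cat > h.py <<'E'
import numpy as np, cv2
C={n:dict(np.load(f"pics/{n}0.npz")) for n in("top","scene")}
def ray(n,u,v):
    c=C[n];E=c["extrinsics"];d=E[:3,:3]@np.linalg.solve(c["mtx"],[u,v,1]);return E[:3,3],d/np.linalg.norm(d)
def onz(n,uv,z):
    o,d=ray(n,*uv);return o+d*(z-o[2])/d[2]
def tri(a,b):
    (o,d),(p,e)=ray("top",*a),ray("scene",*b)
    s=np.linalg.lstsq(np.c_[d,-e],p-o,rcond=None)[0];A=o+s[0]*d;B=p+s[1]*e
    return (A+B)/2,np.linalg.norm(A-B)
def proj(n,P):
    c=C[n];q=c["mtx"]@np.linalg.inv(c["extrinsics"])[:3]@np.r_[P,1];return q[:2]/q[2]
tc=lambda x,y:((x+.5)/5-.5+220,(y+.5)/5-.5+140)
sc=lambda x,y:((x+.5)/6-.5+265,(y+.5)/6-.5+170)
E
python3 - <<'E'
from h import *
np.set_printoptions(precision=4,suppress=True)
P=[onz("top",tc(*p),.013) for p in((408,157),(633,247),(543,475),(312,382))]
P=np.array(P);c=P.mean(0);print(P,np.linalg.norm(P-np.roll(P,1,0),axis=1))
ex=P[0]+P[1]-P[2]-P[3];ey=P[0]+P[3]-P[1]-P[2]
print("yaw",np.arctan2(ex[1],ex[0]),np.arctan2(-ey[0],ey[1]))
y=(np.arctan2(ex[1],ex[0])+np.arctan2(-ey[0],ey[1]))/2
print("centre",c,"yaw",y)
# cross-check corners in scene view
for p in ((135,300),(515,328),(305,474)):print("scene corner",onz("scene",sc(*p),.013))
R=np.array([[np.cos(y),-np.sin(y),0],[np.sin(y),np.cos(y),0],[0,0,1]]);c[2]=0
f,g=tri(tc(77,276),sc(112,434));print("foot",f,g,"plate",R.T@(f-c))
l=.33
W=lambda p:c+R@np.array(p)
for nm,p in dict(posttop=[-.206*np.sin(l),0,.035+.206*np.cos(l)],grip=[-.176*np.sin(l),0,.035+.176*np.cos(l)],pivot=[-.083*np.tan(l),.085,.118]).items():
    w=W(p);a=(proj("top",w)-[219.6,139.6])*5;b=(proj("scene",w)-[264.6,169.6])*6
    print(nm,w,"topcrop",a,"scenecrop",b)
for nm,a in dict(black=(118,44),weight=(268,55),blue=(408,43),dropper=(630,48)).items(): print(nm,onz("top",tc(*a),.05))
E
```

```text
[[ 0.6357  0.0224  0.013 ]
 [ 0.584  -0.1038  0.013 ]
 [ 0.4567 -0.0528  0.013 ]
 [ 0.5082  0.0748  0.013 ]] [0.1378 0.1364 0.1372 0.1377]
yaw -0.3855454389621359 -0.38612237753258766
centre [ 0.5462 -0.0148  0.013 ] yaw -0.38583390824736175
scene corner [0.6317 0.0227 0.013 ]
scene corner [ 0.4549 -0.0508  0.013 ]
scene corner [0.506  0.0781 0.013 ]
foot [0.5462 0.1806 0.1392] 0.000741807196788659 plate [-0.0735  0.1811  0.1392]
posttop [0.4843 0.0103 0.2299] topcrop [413.5072 379.3143] scenecrop [427.238   79.6053]
grip [0.4933 0.0066 0.2015] topcrop [423.8833 367.035 ] scenecrop [409.7123 112.9193]
pivot [0.5518 0.0746 0.118 ] topcrop [295.46   272.5176] scenecrop [221.2348 291.9836]
black [0.6909 0.1806 0.05  ]
weight [0.6846 0.0981 0.05  ]
blue [0.6914 0.0212 0.05  ]
dropper [ 0.6884 -0.1008  0.05  ]
```

Measurements agree: the plate sides come out near 137 mm, and the foot is at plate (-0.073, 0.181, 0.139) where about 0.143 m height is expected. The tool's y axis already lies along plate y, so no turn is needed.

```bash
cat >> h.py <<'E'
from scipy.spatial.transform import Rotation as Ro
c0=np.array([.5462,-.0148,0]);yaw=-.386
RP=Ro.from_euler("z",yaw)
def go(p,o,tilt=0):  # plate target for TCP -> tool shift ; plus aligning turn
    T=Ro.from_quat(o["ee_rot"]);w=c0+RP.apply(p)
    X=-RP.apply([1,0,0]);Y=RP.apply([0,1,0]);D=Ro.from_matrix(np.c_[X,Y,np.cross(X,Y)])
    print("to",p,"world",w.round(3),"shift",T.inv().apply(w-o["position"]).round(4),"turn",(T.inv()*D).as_rotvec().round(3))
def st(o): 
    print("t",round(float(o["clock"]),2),"tcp plate",RP.inv().apply(o["position"]-c0).round(4),"f",o["ft_force"].round(1),"grip",o["grip_width"].round(3),o["grasp_force"].round(1))
E
python3 - <<'E'
from h import *;from workcell import *
o=get_obs();st(o);go([-.066,.157,.19],o)
E
```

```text
Traceback (most recent call last):
  File "h.py", line 23, in st
    print("t",round(float(o["clock"]),2),"tcp plate",RP.inv().apply(o["position"]-c0).round(4),"f",o["ft_force"].round(1),"grip",o["grip_width"].round(3),o["grasp_force"].round(1))
                                                                                                                                 ^^^^^^^^^^^^^^^^^^^^^
AttributeError: 'float' object has no attribute 'round'
```

```bash
sed -i 's/o\["grip_width"\].round(3),o\["grasp_force"\].round(1)/round(float(o["grip_width"]),3),round(float(o["grasp_force"]),1)/' h.py
python3 - <<'E'
from h import *;from workcell import *
o=get_obs();st(o);go([-.066,.157,.19],o)
E
```

```text
t 0.1 tcp plate [-0.5198  0.4327  0.208 ] f [-0.6 -0.7  0.1] grip 1.0 0.0
to [-0.066, 0.157, 0.19] world [0.544 0.155 0.19 ] shift [-0.4501 -0.2816  0.0184] turn [-0.001  0.     0.013]
```

>>> jog_arm:
  plan:
    - [[0, 0, 0.013], [-0.03, -0.019, 0], 0]
    - [[0, 0, 0.013], [-0.06, -0.038, 0], 0]
    - [[0, 0, 0.013], [-0.09, -0.057, 0], 0]
    - [[0, 0, 0.013], [-0.12, -0.075, 0], 0]
    - [[0, 0, 0.013], [-0.15, -0.094, 0], 0]
    - [[0, 0, 0.013], [-0.18, -0.113, 0], 0]
    - [[0, 0, 0.013], [-0.21, -0.131, 0], 0]
    - [[0, 0, 0.013], [-0.24, -0.15, 0], 0]

```text
clock: 0.77
position: [0.3972, 0.3533, 0.2085]
ee_rot: [0.192, 0.981, -0.0, -0.0]
ft_force: [0.2, 0.7, -0.4]
grip_width: -0.001
grasp_force: 0.0
```

```bash
python3 - <<'E'
from h import *;from workcell import *
o=get_obs();st(o);go([-.066,.157,.19],o);print(np.round(o["joint_pos"],2))
E
```

```text
t 0.77 tcp plate [-0.2767  0.2849  0.2085] f [ 0.2  0.7 -0.4] grip -0.001 0.0
to [-0.066, 0.157, 0.19] world [0.544 0.155 0.19 ] shift [-0.2106 -0.128   0.0185] turn [-0. -0.  0.]
[-0.9   0.12  0.1   1.71 -0.01  1.3   0.38]
```

>>> jog_arm:
  plan:
    - [[0, 0, 0], [-0.03, -0.018, 0], 0]
    - [[0, 0, 0], [-0.06, -0.036, 0], 0]
    - [[0, 0, 0], [-0.09, -0.055, 0], 0]
    - [[0, 0, 0], [-0.12, -0.073, 0], 0]
    - [[0, 0, 0], [-0.15, -0.091, 0.005], 0]
    - [[0, 0, 0], [-0.18, -0.11, 0.01], 0]
    - [[0, 0, 0], [-0.21, -0.128, 0.018], 0]
    - [[0, 0, 0], [-0.21, -0.128, 0.018], 0]

```text
clock: 1.43
position: [0.5455, 0.1494, 0.1891]
ee_rot: [0.196, 0.981, -0.002, 0.0]
ft_force: [-0.7, -1.4, 0.0]
grip_width: -0.0
grasp_force: 0.0
```

```bash
python3 - <<'E'
from h import *;from workcell import *
import cv2
o=get_obs();st(o);print(o["ee_rot"])
c=camera("top");a=c["img"][140:250,220:370,::-1]
cv2.imwrite("pics/t1.png",cv2.resize(a,None,fx=5,fy=5))
E
```

```text
t 1.43 tcp plate [-0.0625  0.1519  0.1891] f [-0.7 -1.4  0. ] grip -0.0 0.0
[ 1.96124095e-01  9.80577116e-01 -1.96015294e-03  1.32125736e-04]
```

View pics/t1.png

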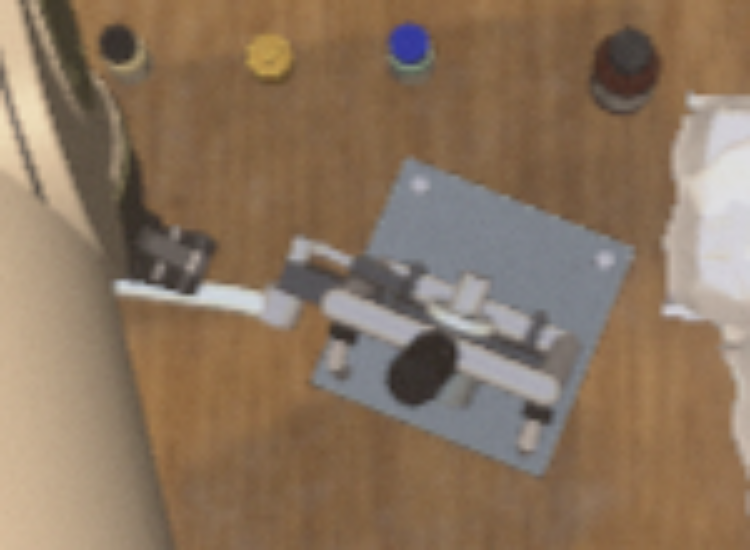

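The fingers appear at crop (175,262), above the leg line at about (175,289). I'll check the leg's axis at the contact point numerically.

```bash
python3 - <<'E'
from h import *;from workcell import *
for p in((95,281),(150,288),(175,291),(230,298)):
    print(p,[RP.inv().apply(onz("top",tc(*p),z)-c0).round(4).tolist() for z in(.132,.140)])
o=get_obs();print("tip in crop",(proj("top",o["position"])-[219.6,139.6])*5,(proj("top",o["position"]-[0,0,.05])-[219.6,139.6])*5)
E
```

```text
(95, 281) [[-0.0717, 0.1737, 0.132], [-0.0723, 0.1718, 0.14]]
(150, 288) [[-0.0646, 0.1469, 0.132], [-0.0653, 0.1452, 0.14]]
(175, 291) [[-0.0613, 0.1348, 0.132], [-0.062, 0.1331, 0.14]]
(230, 298) [[-0.0543, 0.108, 0.132], [-0.055, 0.1065, 0.14]]
tip in crop [114.34633051 263.29637008] [132.87249587 280.72809993]
```

>>> jog_arm:
  plan:
    - [[0, 0, 0], [0, 0, 0.02], 0]
    - [[0, 0, 0], [0, 0, 0.04], 0]
    - [[0, 0, 0], [0, 0, 0.05], 0]
    - [[0, 0, 0], [-0.002, 0, 0.06], 0]
    - [[0, 0, 0], [-0.004, 0, 0.07], 0]
    - [[0, 0, 0], [-0.007, 0, 0.08], 0]
    - [[0, 0, 0], [-0.01, 0, 0.09], 0]
    - [[0, 0, 0], [-0.013, 0, 0.1], 0]

```text
clock: 2.15
position: [0.5567, 0.1539, 0.0914]
ee_rot: [0.191, 0.982, 0.002, 0.002]
ft_force: [3.3, 3.3, 5.6]
grip_width: -0.004
grasp_force: 2.8
```

```bash
python3 - <<'E'
from h import *;from workcell import *
o=get_obs();st(o)
E
```

```text
t 2.15 tcp plate [-0.0538  0.1602  0.0914] f [3.3 3.3 5.6] grip -0.004 2.8
```

>>> jog_arm:
  plan:
    - [[0, 0, 0], [-0.003, 0, 0.01], 0]
    - [[0, 0, 0], [-0.005, 0, 0.02], 0]
    - [[0, 0, 0], [-0.007, 0, 0.03], 0]
    - [[0, 0, 0], [-0.007, 0, 0.037], 0]
    - [[0, 0, 0], [-0.007, 0, 0.037], 0]
    - [[0, 0, 0], [-0.007, 0, 0.037], 0]
    - [[0, 0, 0], [-0.007, 0, 0.037], 0]
    - [[0, 0, 0], [-0.007, 0, 0.037], 0]

```text
clock: 2.82
position: [0.5616, 0.1501, 0.0542]
ee_rot: [0.192, 0.981, 0.0, 0.0]
ft_force: [1.4, -0.5, -1.1]
grip_width: -0.0
grasp_force: 0.0
```

```bash
python3 - <<'E'
from h import *;from workcell import *
import cv2
o=get_obs();st(o)
a=camera("top")["img"][140:250,220:370,::-1];b=camera("scene")["img"][170:260,265:375,::-1]
cv2.imwrite("pics/t2.png",np.vstack([cv2.resize(a,(600,300)),cv2.resize(b,(600,300))]))
E
```

```text
t 2.82 tcp plate [-0.0478  0.1585  0.0542] f [ 1.4 -0.5 -1.1] grip -0.0 0.0
```

View pics/t2.png

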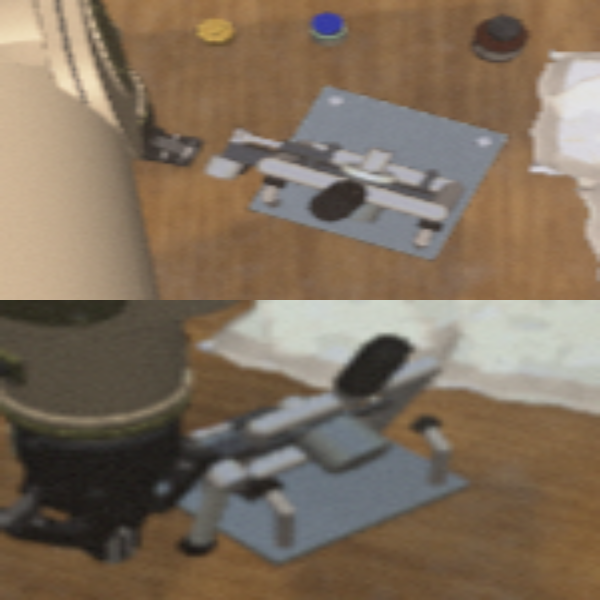

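The leg has snapped down: its foot is at (198,547) in the lower half, near the desk, and the frame still leans. Next I raise the tool, open the fingers and move over the post.

>>> jog_arm:
  plan:
    - [[0, 0, 0], [0, 0, -0.03], 0]
    - [[0, 0, 0], [0, 0, -0.065], 0]
    - [[0, 0, 0], [0, 0, -0.1], 0]
    - [[0, 0, 0], [0, 0, -0.135], 0]
    - [[0, 0, 0], [0, 0, -0.17], 0]
    - [[0, 0, 0], [0.005, 0, -0.205], 0.04]
    - [[0, 0, 0], [0.009, 0, -0.226], 0.085]
    - [[0, 0, 0], [0.009, 0, -0.226], 0.085]

```text
clock: 3.58
position: [0.5545, 0.1541, 0.2856]
ee_rot: [0.191, 0.981, 0.003, 0.003]
ft_force: [-0.0, -0.1, 0.4]
grip_width: 0.421
grasp_force: 0.0
```

>>> jog_arm:
  plan:
    - [[0, 0, 0], [0, -0.03, 0], 0.085]
    - [[0, 0, 0], [0, -0.06, 0], 0.085]
    - [[0, 0, 0], [0, -0.09, 0], 0.085]
    - [[0, 0, 0], [0, -0.12, 0], 0.085]
    - [[0, 0, 0], [0, -0.15, 0], 0.085]
    - [[0, 0, 0], [0, -0.158, 0], 0.085]
    - [[0, 0, 0], [0, -0.158, 0], 0.085]
    - [[0, 0, 0], [0, -0.158, 0], 0.085]

```text
clock: 4.25
position: [0.4937, 0.0074, 0.2798]
ee_rot: [0.192, 0.981, 0.0, 0.0]
ft_force: [0.7, 0.4, 0.2]
grip_width: 0.996
grasp_force: 0.0
```

```bash
python3 - <<'E'
from h import *;from workcell import *
import cv2
o=get_obs();st(o);go([-.057,0,.1825],o)
a=camera("wrist")["img"][:,:,::-1];b=camera("scene")["img"][130:260,240:400,::-1]
cv2.imwrite("pics/t3.png",np.vstack([cv2.resize(a,(480,300)),cv2.resize(b,(480,300))]))
E
```

```text
t 4.25 tcp plate [-0.0569  0.0008  0.2798] f [0.7 0.4 0.2] grip 0.996 0.0
to [-0.057, 0, 0.1825] world [0.493 0.007 0.182] shift [ 0.0001 -0.0009  0.0973] turn [0.001 0.    0.   ]
```

View pics/t3.png

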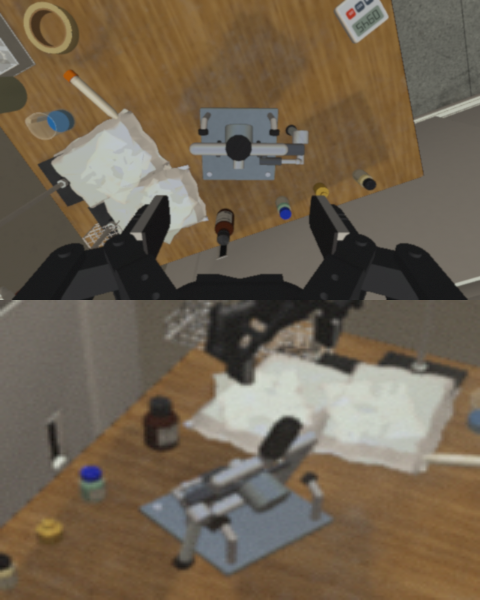

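The post sits at (238,147) in the wrist view, centred between the fingers at about 150 and 325. I'll descend around it.

>>> jog_arm:
  plan:
    - [[0, 0, 0], [0, 0, 0.02], 0.085]
    - [[0, 0, 0], [0, 0, 0.04], 0.085]
    - [[0, 0, 0], [0, 0, 0.06], 0.085]
    - [[0, 0, 0], [0, 0, 0.075], 0.085]
    - [[0, 0, 0], [0, 0, 0.09], 0.085]
    - [[0, 0, 0], [0, 0, 0.097], 0.085]
    - [[0, 0, 0], [0, 0, 0.097], 0.085]
    - [[0, 0, 0], [0, 0, 0.097], 0.05]

```text
clock: 5.02
position: [0.4939, 0.0075, 0.1829]
ee_rot: [0.191, 0.982, -0.0, -0.0]
ft_force: [-0.0, 0.7, 0.7]
grip_width: 0.878
grasp_force: 0.0
```

>>> jog_arm:
  plan:
    - [[0, 0, 0], [0, 0, 0], 0]
    - [[0, 0, 0], [0, 0, 0], 0]
    - [[0, 0, 0], [0, 0, 0], 0]
    - [[0, 0, 0], [0, 0, 0], 0]
    - [[0, 0, 0], [0, 0, 0], 0]
    - [[0, 0, 0], [0, 0, 0], 0]
    - [[0, 0, 0], [0, 0, 0], 0]
    - [[0, 0, 0], [0, 0, 0], 0]
  force: 30

```text
clock: 5.68
position: [0.4937, 0.0062, 0.1834]
ee_rot: [0.192, 0.981, -0.0, 0.0]
ft_force: [-2.3, -2.2, 4.9]
grip_width: 0.282
grasp_force: 29.7
```

```bash
python3 - <<'E'
from h import *;from workcell import *
o=get_obs();st(o)
for l in np.arange(.33,-.01,-.03):
    go([-.176*np.sin(l),0,.035+.176*np.cos(l)-.019],o)
E
```

```text
t 5.68 tcp plate [-0.0566 -0.0003  0.1834] f [-2.3 -2.2  4.9] grip 0.282 29.7
to [np.float64(-0.05703157299749683), 0, np.float64(0.1825034524609961)] world [0.493 0.007 0.183] shift [0.0005 0.0003 0.0009] turn [-0.  0. -0.]
to [np.float64(-0.05201155637239577), 0, np.float64(0.18413922208610667)] world [0.498 0.005 0.184] shift [-0.0046  0.0003 -0.0007] turn [-0.  0. -0.]
to [np.float64(-0.046944732857234286), 0, np.float64(0.18562367776039673)] world [0.503 0.003 0.186] shift [-0.0096  0.0003 -0.0022] turn [-0.  0. -0.]
to [np.float64(-0.0418356622511757), 0, np.float64(0.1869554835739572)] world [0.507 0.001 0.187] shift [-0.0147  0.0003 -0.0036] turn [-0.  0. -0.]
to [np.float64(-0.03668894237291354), 0, np.float64(0.1881334409914501)] world [ 0.512 -0.001  0.188] shift [-0.0199  0.0003 -0.0047] turn [-0.  0. -0.]
to [np.float64(-0.03150920492294508), 0, np.float64(0.18915648993070935)] world [ 0.517 -0.003  0.189] shift [-0.0251  0.0003 -0.0058] turn [-0.  0. -0.]
to [np.float64(-0.026301111315353495), 0, np.float64(0.19002370971674343)] world [ 0.522 -0.005  0.19 ] shift [-0.0303  0.0003 -0.0066] turn [-0.  0. -0.]
to [np.float64(-0.02106934848284984), 0, np.float64(0.19073431991028048)] world [ 0.527 -0.007  0.191] shift [-0.0355  0.0003 -0.0073] turn [-0.  0. -0.]
to [np.float64(-0.015818624658849985), 0, np.float64(0.19128768101011098)] world [ 0.532 -0.009  0.191] shift [-0.0407  0.0003 -0.0079] turn [-0.  0. -0.]
to [np.float64(-0.010553665140382296), 0, np.float64(0.19168329502859593)] world [ 0.536 -0.011  0.192] shift [-0.046   0.0003 -0.0083] turn [-0.  0. -0.]
to [np.float64(-0.00527920803563929), 0, np.float64(0.1919208059398218)] world [ 0.541 -0.013  0.192] shift [-0.0513  0.0003 -0.0085] turn [-0.  0. -0.]
to [np.float64(-5.861977570020827e-17), 0, np.float64(0.192)] world [ 0.546 -0.015  0.192] shift [-0.0566  0.0003 -0.0086] turn [-0.  0. -0.]
```

Gripped: the opening is 24 mm on the 25 mm post. Now swing it along the arc.

>>> jog_arm:
  plan:
    - [[0, 0, 0], [-0.004, 0, -0.001], 0]
    - [[0, 0, 0], [-0.008, 0, -0.002], 0]
    - [[0, 0, 0], [-0.012, 0, -0.003], 0]
    - [[0, 0, 0], [-0.016, 0, -0.004], 0]
    - [[0, 0, 0], [-0.02, 0, -0.005], 0]
    - [[0, 0, 0], [-0.024, 0, -0.0058], 0]
    - [[0, 0, 0], [-0.028, 0, -0.0065], 0]
    - [[0, 0, 0], [-0.028, 0, -0.0065], 0]

```text
clock: 6.35
position: [0.5193, -0.0044, 0.1892]
ee_rot: [0.192, 0.981, -0.0, -0.001]
ft_force: [-5.4, -2.0, 4.4]
grip_width: 0.277
grasp_force: 30.0
```

```bash
python3 - <<'E'
from h import *;from workcell import *
o=get_obs();st(o);go([0,0,.192],o)
E
```

```text
t 6.35 tcp plate [-0.0288 -0.0005  0.1892] f [-5.4 -2.   4.4] grip 0.277 30.0
to [0, 0, 0.192] world [ 0.546 -0.015  0.192] shift [-0.0288  0.0005 -0.0029] turn [-0.001 -0.001 -0.001]
```

>>> jog_arm:
  plan:
    - [[0, 0, 0], [-0.005, 0, -0.0008], 0]
    - [[0, 0, 0], [-0.01, 0, -0.0014], 0]
    - [[0, 0, 0], [-0.015, 0, -0.002], 0]
    - [[0, 0, 0], [-0.019, 0, -0.0024], 0]
    - [[0, 0, 0], [-0.023, 0, -0.0027], 0]
    - [[0, 0, 0], [-0.026, 0, -0.0028], 0]
    - [[0, 0, 0], [-0.0285, 0, -0.0028], 0]
    - [[0, 0, 0], [-0.0285, 0, -0.0028], 0]

```text
clock: 7.02
position: [0.5455, -0.0152, 0.1915]
ee_rot: [0.192, 0.981, -0.001, -0.001]
ft_force: [-3.8, -3.8, -1.2]
grip_width: 0.273
grasp_force: 29.5
```

>>> jog_arm:
  plan:
    - [[0, 0, 0], [0, 0, 0], 0]
    - [[0, 0, 0], [0, 0, 0], 0]
    - [[0, 0, 0], [0, 0, 0], 0]
    - [[0, 0, 0], [0, 0, 0], 0]

```text
clock: 7.35
position: [0.5451, -0.015, 0.1915]
ee_rot: [0.192, 0.981, -0.0, -0.001]
ft_force: [-4.8, -3.6, -0.5]
grip_width: 0.278
grasp_force: 29.3
```

```bash
python3 - <<'E'
from h import *;from workcell import *
import cv2
o=get_obs();st(o)
a=camera("top")["img"][140:250,220:370,::-1];b=camera("scene")["img"][150:260,255:375,::-1]
cv2.imwrite("pics/t4.png",np.hstack([cv2.resize(a,(400,293)),cv2.resize(b,(400,293*1))]))
E
```

```text
t 7.35 tcp plate [-0.0009 -0.0006  0.1915] f [-4.8 -3.6 -0.5] grip 0.278 29.3
```

View pics/t4.png

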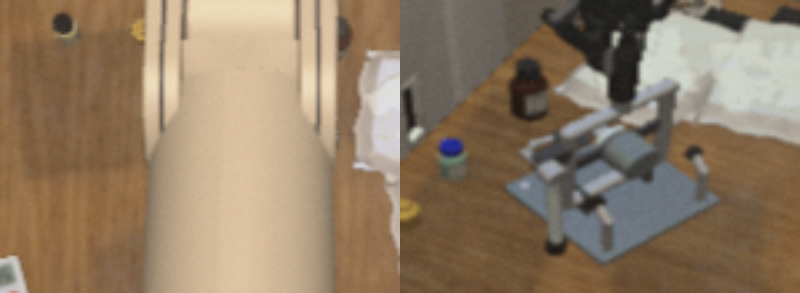

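The scene half shows the frame upright, with the post held at (623,85) and the leg down with its foot at (555,246). The vial and dropper visible there are where they stood. Handing in.

```bash
python3 -c "
from workcell import *
print(hand_in())"
```

```text
the job is handed in; nothing more can be done
None
```

The leg is snapped fully down, and I handed the job in with the frame held upright by its post (about 29 N grip, grasp point within about 1 mm of the target by my measurement); the hand-in gave no verdict.

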